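Torque the vessel plug until the wrench breaks away

TASK

Take the red-handled breakaway torque wrench from its blue stand, fit its square ring fully down over the square brass plug on the steel vessel head, and tighten the plug clockwise (seen from above) until the wrench's handle joint trips and the handle is plainly kinked. Stop at the trip: do not go on and over-tighten the plug. Leave the wrench sitting fully down on the plug with its handle still kinked, let go of it, and do not disturb the filter cartridge, grease jar or screwdriver.

Things in the scene. Friction and masses are not known exactly. Their poses are not given: they have to be found in the camera images.
- wrench: Head of the loose breakaway wrench (0.31 kg in all, centre of mass 35 mm from the ring centre towards the handle): aluminium square ring, 62 mm outside, 18 mm thick, through hole 38.4 mm square with sides along x and y. Origin: ring centre at its underside; z up; the handle extends along -x. It starts lying level on the stand, handle roughly towards the robot.
- wrench_grip (a point): Where to hold: on the middle of the red handle, 102 mm from the ring centre, 10 mm above the head's underside. The handle is a bar with flat upright sides, 22 mm wide, 20 mm high, free to hold from 76 to 200 mm from the ring centre. Axes turn with the handle: x points to the knuckle and, while straight, on to the ring centre; z up.
- knuckle_pivot (a point): Upright pivot joining handle and head, 46 mm from the ring centre. Stiff up to 0.6 N m (about 11 N sideways at wrench_grip), then it trips: the handle kinks clockwise (from above) and the resistance falls steadily to half at the end stop (0.35 rad). The tripping handle turns about this pivot, not about the plug; it stays kinked when let go. Pushed against the end stop, the wrench turns the plug rigidly again.
- plug_seat (a point): Foot of the upright brass plug on the vessel head, at its centre, in the plane of the flange top (62 mm above the bench) on which the wrench's underside rests when fully down. x and y lie along the plug's flats and turn with it, so the wrench fits four ways, 90 degrees apart. It turns clockwise with about 0.2 N m for 0.25 to 0.7 rad, not known beforehand, then is tight.
- plug_top (a point): Centre of the plug's top, 16 mm above plug_seat. The plug is 36 mm square (1.2 mm play to the ring each side); its upper 5 mm is chamfered to 29 mm square. The flange round it is 124 mm across; outside the flange there is 50 mm or more free under the handle.
- stud (a joint): Twist of the threaded stud below the plug, rad; 0 is sound. It gives way and stays twisted when the tight plug is turned clockwise with more than about 1.7 N m (the trip takes about 1.1 N m): the plug is then over-tightened.
- vessel_head: Fixed steel vessel head, a round flange on a 130 mm square base plate (12 mm high) with a short blue-ended pipe towards its +x at 30 mm height, reaching 99 mm from the centre. Origin: centre of its underside on the bench; the plug is straight above.
- stand: Fixed blue parking stand with a black rubber pad 110 mm square, its top 50 mm above the bench, on which the wrench's head lies; a white post 22 mm across and 10 mm high on the pad stands loosely inside the ring. Origin: centre of its underside on the bench.
- cartridge: Bystander: white filter cartridge standing upright, 68 mm across, 155 mm high, loose. Origin: centre of its underside.
- grease: Bystander: small white jar with a blue cap, 50 mm across, 55 mm high, loose. Origin: centre of its underside.
- screwdriver: Bystander: green-handled screwdriver lying flat on the bench, about 200 mm long, less than 35 mm high, loose. Origin: near its middle; x towards its tip.
There are look-alikes about, which are no part of the job. Leave any pink look-alike of the wrench alone.

How it is judged:
By the outcome, as a careful person would: the job done as asked, in the order asked, and still so for the second after the job is handed in, with the robot touching nothing.
It also fails if it takes over 72 s, if anything falls off the work surface, if the arm or the gripper's body presses on something with over 40 N, if the wrist force passes 120 N, or if a joint passes its speed limit or range.

ROBOT

A 6-joint arm with a two-finger parallel gripper is mounted at the origin on the work surface. World frame = base frame: x ahead of the robot, y to its left, z up, the work surface at z = 0. Lengths are in mm, angles in rad, forces in N, time in s.
With the tool pointing down it reaches from about 325 to 875 mm from the base axis. Payload 4.4 kg.
Tool frame: the origin (TCP) lies on the centre line of the jaws, within the pads' length; the fingertips stand ahead of it and the grasp point (between the pads) lies 6 mm ahead of it (ctrl.tcp_to_tips is the z of the fingertips in the tool frame, in mm); z points along the fingers, y is the direction in which the jaws open and shut (so a half turn about z gives the same grasp; the last joint's range is limited). The gripper opens to 85 mm and grips with 20 to 120 N. Pads are 22 mm wide; open, the fingers measure 114 mm over their backs; the gripper's body (76 mm by 85 mm) begins 54 mm behind the grasp point. The pads swing forward as they close: fully open they stand 13 mm farther back than shut.
Start: joints at [0.96, 0.207, 1.542, -0, 1.393, -0.15], TCP at [255.692, 515.024, 256.282] pointing down, gripper open.
Joint ranges: [-2.73, 2.73], [-0.86, 2.22], [0.23, 2.46], [-1.11, 4.25], [0.08, 2.63], [-2.82, 2.82]. Speed limits (rad/s): [2.79, 2.79, 3.14, 3.14, 3.14, 3.14].

INTERFACE

Orientations are given as a 3x3 rotation matrix whose columns are the frame's x, y, z axes.
In Python, from plant import ctrl, sensors, optics gives the robot as it stands. Calls block until the motion is done:
- ctrl.move_ptp(position, orientation): joint-space move of the TCP to a pose.
- ctrl.move_l(position, rot=None, vel=150, threshold=None): straight line of the TCP; rot=None keeps the orientation; vel is the mean speed in mm/s. With threshold (N) it stops when the force on the tool has changed by that much, and returns True; else False.
- ctrl.set_joints(angles): joint-space move.
- ctrl.gripper_to(opening, force=None): finger opening in mm; force is the grip in N (None keeps the last); returns when the fingers have stopped.
- ctrl.hold(seconds).
- ctrl.solve_ik(position, orientation): joint angles nearest the present ones, or None.
- sensors.read_state(): the state.
- optics.grab_frame(name): name is "scene" or "top" or "wrist"; returns (picture, depth): 400x640x3 uint8, red, green, blue; 400x640 float32, mm along the optical axis (not along the pixel's ray), 0 where there is no reading.
- optics.camera_params(name): a dict with "mtx" (3x3 intrinsics, pixels), "k1" (the pictures are not rectified: a ray, as slopes to the right and down, at radius r is drawn at 1 + k1 r^2 times it, then the intrinsics apply), "R" (3x3) and "t" (3): a world point X has camera coordinates R X + t; the wrist camera has in their place "T_tool_cam" (4x4, takes a point from camera to tool coordinates, whose origin is the TCP and whose axes are the flange's). Camera axes: x right, y down, z forward; pixel columns grow to the right and rows downward; lengths in mm; the calibration is good to about 2 mm. A picture is of the moment at which its call begins: read the wrist's pose just before it. camera_params takes no time and is no camera call.
A pose or a line that the arm cannot do raises ctrl.MotionError and nothing moves.
- ctrl.finish_job(): hands the job in, once; it reports no verdict.
The state is a dict: "t": time; "q": joint angles; "qvel": joint speeds; "tau": joint torques, N m; "eef_pos": TCP position; "eef_rot": TCP orientation; "force": force on the tool from outside, world axes, zero at the start; "wrist_torque": the same for the moment, N m; "grip_width": finger opening in mm.
Only numpy, scipy, OpenCV 4.12 (cv2) and the standard library are available. Lean on these libraries where they do the work, as an engineer would, in place of code of your own. Each camera call takes 0.05 s, during which the arm holds its last target.

## Working session

There is one attempt and no reset: what is moved stays moved. The work goes in short steps, each a Python script; the robot and the scene stay as the last script left them, time stands still between calls to the robot, and variables do not carry over. Pictures are saved under pics/ and viewed, and the job is handed in when it is done.

```bash
ls; mkdir -p pics
python3 - <<'E'
from plant import ctrl,sensors,optics
import cv2,numpy as np
s=sensors.read_state();print(s['t'],s['eef_pos'],s['force'],ctrl.tcp_to_tips)
for n in('scene','top','wrist'):
    p,d=optics.grab_frame(n);cv2.imwrite(f'pics/{n}0.png',p[:,:,::-1]);np.save(f'{n}0_d.npy',d)
    c=optics.camera_params(n);print(n,{k:np.round(v,4).tolist() for k,v in c.items()})
E
```

```text
pics
0.0 [255.27453325 514.44671127 255.11641665] [-1.12071286  0.25913673 -0.53703665] 25.0
scene {'mtx': [[412.0414, 0.0, 323.5471], [0.0, 412.0414, 204.1065], [0.0, 0.0, 1.0]], 'k1': -0.0507, 'R': [[0.2683, 0.9633, -0.0121], [0.7515, -0.2172, -0.623], [-0.6027, 0.1581, -0.7821]], 't': [-152.5425, -394.7092, 1143.5176]}
top {'mtx': [[365.9171, 0.0, 315.5377], [0.0, 365.9171, 200.3455], [0.0, 0.0, 1.0]], 'k1': -0.0804, 'R': [[-0.0144, -0.9996, 0.0255], [-0.9978, 0.0127, -0.0658], [0.0655, -0.0264, -0.9975]], 't': [-4.5218, 562.2815, 692.3104]}
wrist {'mtx': [[354.407, 0.0, 324.0958], [0.0, 354.407, 203.1424], [0.0, 0.0, 1.0]], 'k1': 0.0185, 'T_tool_cam': [[-0.0003, -0.9482, -0.3178, 81.5313], [1.0, -0.0002, -0.0002, 1.3483], [0.0001, -0.3178, 0.9482, -117.4399], [0.0, 0.0, 0.0, 1.0]]}
```

View pics/scene0.png

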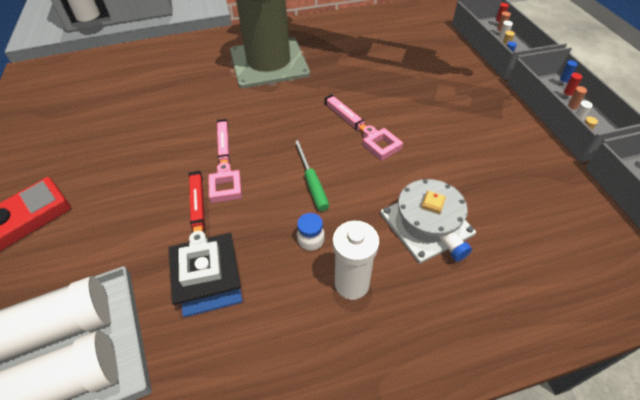

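View pics/top0.png

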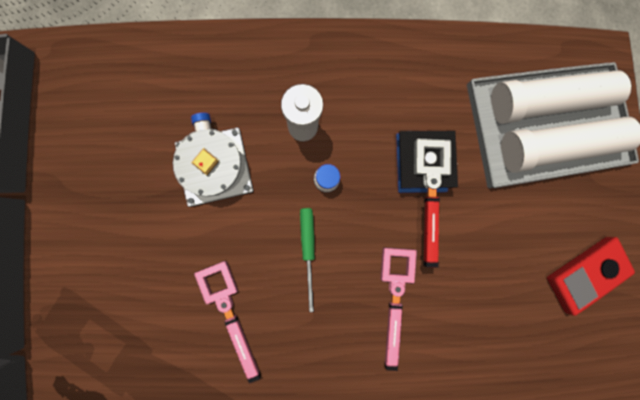

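View pics/wrist0.png

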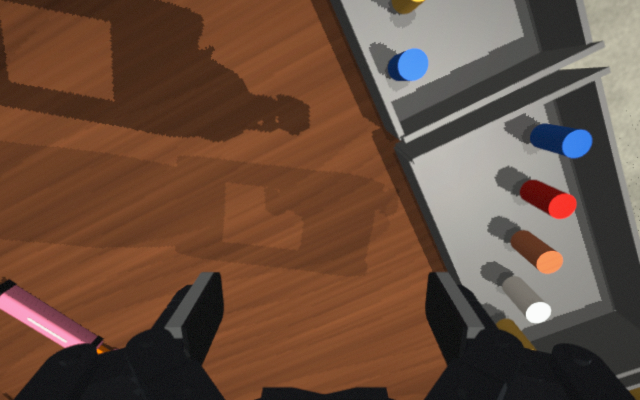

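The top view shows the wrench ring near (433,155) with its handle running down to (431,264). The plug is near (205,161), and the pink look-alikes are near (398,265) and (217,282). Next I'll measure.

```bash
cat > h.py <<'E'
from plant import ctrl,sensors,optics
import cv2,numpy as np
def cam(n,st=None):
    c=optics.camera_params(n)
    if n=='wrist':
        T=np.eye(4);T[:3,:3]=np.array(st['eef_rot']);T[:3,3]=st['eef_pos']
        W=T@np.array(c['T_tool_cam']);return np.array(c['mtx']),c['k1'],W[:3,:3],W[:3,3]
    R=np.array(c['R']);return np.array(c['mtx']),c['k1'],R.T,-R.T@np.array(c['t'])
def rays(C,px):
    K,k1,R,o=C
    u=cv2.undistortPoints(np.float64(px).reshape(-1,1,2),K,np.array([k1,0,0,0.])).reshape(-1,2)
    return np.c_[u,np.ones(len(u))]@R.T,o
def toplane(C,px,z):
    d,o=rays(C,px);return o+d*((z-o[2])/d[:,2])[:,None]
def fromdepth(C,px,dep):
    d,o=rays(C,px);return o+d*np.asarray(dep)[:,None]
def frame(n):
    s=sensors.read_state();p,d=optics.grab_frame(n);return p,d,cam(n,s)
def big(m,roi=None):
    if roi is not None:
        r=np.zeros_like(m);x0,y0,x1,y1=roi;r[y0:y1,x0:x1]=m[y0:y1,x0:x1];m=r
    cs,_=cv2.findContours(m,cv2.RETR_EXTERNAL,cv2.CHAIN_APPROX_NONE)
    return max(cs,key=cv2.contourArea)
def red(p):
    h=cv2.cvtColor(p,cv2.COLOR_RGB2HSV);return (((h[...,0]<5)|(h[...,0]>174))&(h[...,1]>190)&(h[...,2]>80)).astype(np.uint8)
def yel(p):
    h=cv2.cvtColor(p,cv2.COLOR_RGB2HSV);return ((h[...,0]>14)&(h[...,0]<32)&(h[...,1]>90)&(h[...,2]>120)).astype(np.uint8)
def white(p):
    h=cv2.cvtColor(p,cv2.COLOR_RGB2HSV);return ((h[...,1]<50)&(h[...,2]>140)).astype(np.uint8)
def rect(P):
    (c,wh,a)=cv2.minAreaRect(np.float32(P[:,:2]));b=cv2.boxPoints((c,wh,a))
    e=b[1]-b[0];f=b[2]-b[1];l=e if np.hypot(*e)>np.hypot(*f) else f
    return np.array(c),sorted(wh),np.arctan2(l[1],l[0])
E
python3 - <<'E'
from h import *
for n,rr,ry in(('top',(400,185,460,275),(185,140,225,180)),('scene',(180,165,210,235),(415,185,450,220))):
    p=cv2.imread(f'pics/{n}0.png')[:,:,::-1].copy();d=np.load(f'{n}0_d.npy');C=cam(n)
    c=big(red(p),rr).reshape(-1,2);print(n,'red',cv2.boundingRect(c),rect(toplane(C,c,70)))
    m=cv2.moments(c);u=np.int32([[m['m10']/m['m00'],m['m01']/m['m00']]]);print(' depth',fromdepth(C,u,[d[u[0,1],u[0,0]]]))
    c=big(yel(p),ry).reshape(-1,2);print(n,'yel',cv2.boundingRect(c),rect(toplane(C,c,75)))
    m=cv2.moments(c);u=np.int32([[m['m10']/m['m00'],m['m01']/m['m00']]]);print(' depth',u,fromdepth(C,u,[d[u[0,1],u[0,0]]]))
    if n=='top':
        c=big(white(p),(405,130,460,192)).reshape(-1,2)
        print('ring',cv2.boundingRect(c),rect(toplane(C,c,68)))
        for k in((433,143),(420,155),(448,150)): print(k,fromdepth(C,[k],[d[k[1],k[0]]]))
    v=np.concatenate([cv2.resize(p[130:290,400:480] if n=='top' else p[160:320,160:240],None,fx=3.5,fy=3.5,interpolation=2),cv2.resize(p[100:260,150:260] if n=='top' else p[150:310,370:480],None,fx=3.5,fy=3.5,interpolation=2)],1)
    cv2.imwrite(f'pics/{n}0z.png',v[:,:,::-1])
E
```

```text
top red (425, 202, 14, 60) (array([ 499.47375488, -221.33152771]), [24.35382652282715, 107.68171691894531], np.float32(-0.034705155))
 depth [[ 500.1242546  -220.64544288   69.43113015]]
top yel (192, 149, 26, 26) (array([632.0625    , 188.92379761]), [33.68152618408203, 35.09738540649414], np.float32(0.8874959))
 depth [[204 161]] [[631.17907743 188.00179435  80.05794918]]
ring (416, 139, 35, 50) (array([ 624.6685791 , -229.56925964]), [64.70375061035156, 91.0698013305664], np.float32(-0.046471793))
(433, 143) [[ 662.85106187 -230.64626011   69.18673088]]
(420, 155) [[ 640.47517406 -205.2629251    68.47644765]]
(448, 150) [[ 649.36779059 -258.266228     70.42316942]]
scene red (190, 176, 12, 18) (array([ 470.0072937 , -222.01893616]), [19.839323043823242, 48.067203521728516], np.float32(-0.03354076))
 depth [[ 462.49067688 -222.1554824    68.9039572 ]]
scene yel (421, 191, 24, 22) (array([634.38293457, 185.040802  ]), [34.767333984375, 42.552284240722656], np.float32(-0.68931615))
 depth [[432 201]] [[634.57640179 182.63666475  77.08444955]]
```

View pics/top0z.png

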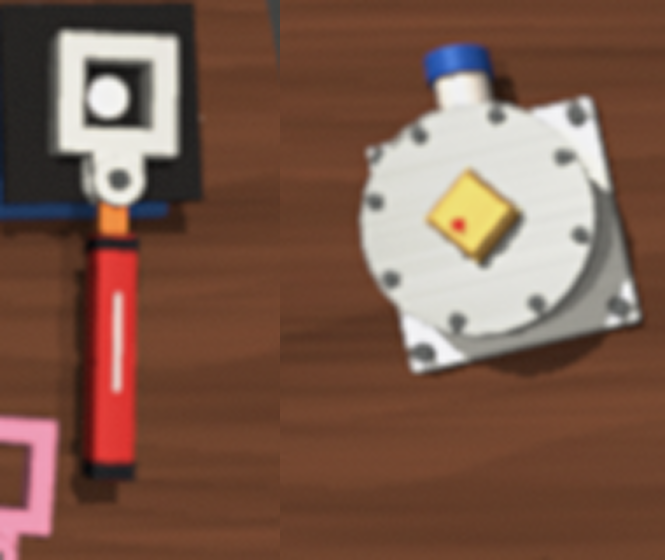

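The zoom shows the ring centred near (433,152) with the post loosely inside, and a straight handle. The plug sits at about 45° with a red dot on its top. The sizes and heights I measured agree with those given. Now I'll measure the bystanders and check the arm can reach each pose.

```bash
cat >> h.py <<'E'
def Rh(a): c,s=np.cos(a),np.sin(a); return np.array([[c,s,0],[s,-c,0],[0,0,-1.]])
E
python3 - <<'E'
from h import *
C=cam('top')
for n,k,z in(('cart',(302,103),155),('jar',(327,178),55),('sd butt',(306,210),15),('sd tip',(311,311),10),('sd h end',(309,260),15)): print(n,toplane(C,[k],z).round())
s=sensors.read_state();print(np.round(s['eef_rot'],2).tolist())
g=np.array([535,-222.5]);a=-.038
for f in(0,np.pi): print('grasp',ctrl.solve_ik([*g,60+6],Rh(a+f)))
P=np.array([632.5,187.5])
for k in range(-2,3):
  for da in(0,-.5,-1.05):
    h=.885+k*np.pi/2+da
    for f in(0,np.pi):
      q=ctrl.solve_ik([*(P-102*np.array([np.cos(h),np.sin(h)])),78.],Rh(h+f))
      print(k,da,round(f,1),None if q is None else np.round(q,2))
E
```

```text
cart [[710.  11. 155.]]
jar [[601. -33.  55.]]
sd butt [[544.   7.  15.]]
sd tip [[348.  -0.  10.]]
sd h end [[447.   2.  15.]]
[[-0.9, 0.44, -0.0], [0.44, 0.9, -0.0], [0.0, -0.0, -1.0]]
grasp [-5.43450265e-01  4.38037727e-01  1.67320269e+00 -4.44089210e-16
  1.03035224e+00  1.06534606e+00]
grasp [-5.43450265e-01  4.38037727e-01  1.67320269e+00 -4.44089210e-16
  1.03035224e+00 -2.07624659e+00]
-2 0 0 [ 0.25  0.72  1.19 -0.    1.23 -2.21]
-2 0 3.1 [ 0.25  0.72  1.19 -0.    1.23  0.94]
-2 -0.5 0 [ 0.19  0.75  1.14 -0.    1.25 -1.77]
-2 -0.5 3.1 [ 0.19  0.75  1.14 -0.    1.25  1.37]
-2 -1.05 0 [ 0.11  0.74  1.16 -0.    1.24 -1.29]
-2 -1.05 3.1 [ 0.11  0.74  1.16 -0.    1.24  1.85]
-1 0 0 [ 0.29  0.47  1.59 -0.    1.08  2.54]
-1 0 3.1 [ 0.29  0.47  1.59 -0.    1.08 -0.6 ]
-1 -0.5 0 None
-1 -0.5 3.1 [ 0.31  0.56  1.46 -0.    1.13 -0.07]
-1 -1.05 0 [ 0.3   0.66  1.3  -0.    1.19 -2.68]
-1 -1.05 3.1 [ 0.3   0.66  1.3  -0.    1.19  0.46]
0 0 0 [ 0.04  0.42  1.67 -0.    1.05  0.73]
0 0 3.1 [ 0.04  0.42  1.67 -0.    1.05 -2.42]
0 -0.5 0 [ 0.12  0.38  1.72 -0.    1.04  1.3 ]
0 -0.5 3.1 [ 0.12  0.38  1.72 -0.    1.04 -1.84]
0 -1.05 0 [ 0.21  0.4   1.69 -0.    1.04  1.95]
0 -1.05 3.1 [ 0.21  0.4   1.69 -0.    1.04 -1.19]
1 0 0 [ 0.05  0.68  1.26 -0.    1.2  -0.83]
1 0 3.1 [ 0.05  0.68  1.26 -0.    1.2   2.31]
1 -0.5 0 [ 0.01  0.59  1.4  -0.    1.15 -0.37]
1 -0.5 3.1 [ 0.01  0.59  1.4  -0.    1.15  2.77]
1 -1.05 0 [ 0.    0.49  1.56 -0.    1.09  0.17]
1 -1.05 3.1 None
2 0 0 [ 0.25  0.72  1.19 -0.    1.23 -2.21]
2 0 3.1 [ 0.25  0.72  1.19 -0.    1.23  0.94]
2 -0.5 0 [ 0.19  0.75  1.14 -0.    1.25 -1.77]
2 -0.5 3.1 [ 0.19  0.75  1.14 -0.    1.25  1.37]
2 -1.05 0 [ 0.11  0.74  1.16 -0.    1.24 -1.29]
2 -1.05 3.1 [ 0.11  0.74  1.16 -0.    1.24  1.85]
```

Run:
```python
from h import *
P=np.array([632.5,187.5]);h=.885
ctrl.move_ptp([*(P-102*np.array([np.cos(h),np.sin(h)])),230],Rh(h));ctrl.hold(.2)
p,d,C=frame('wrist');cv2.imwrite('pics/w1.png',p[:,:,::-1]);np.savez('w1',p=p,d=d,R=C[2],o=C[3])
ctrl.move_ptp([535,-222.5,215],Rh(-.038));ctrl.hold(.2)
p,d,C=frame('wrist');cv2.imwrite('pics/w2.png',p[:,:,::-1]);np.savez('w2',p=p,d=d,R=C[2],o=C[3])
s=sensors.read_state();print(s['t'],s['eef_pos'],s['force'])
```

```text
3.7667 [ 535.42658061 -221.39645642  215.09309772] [ 0.43282776  0.61638293 -0.6948757 ]
```

View pics/w1.png

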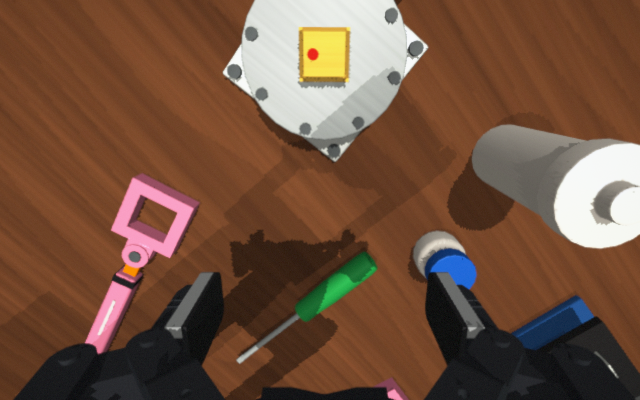

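View pics/w2.png

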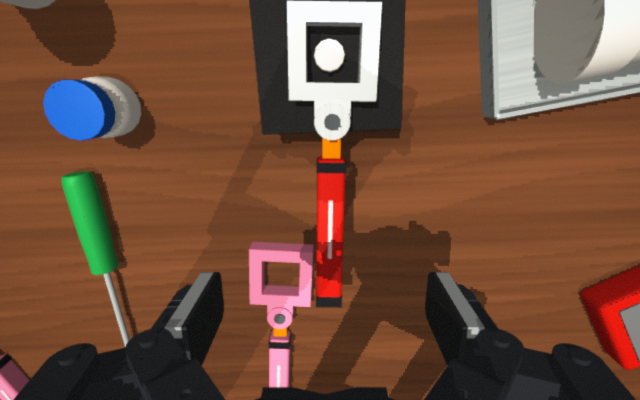

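In w1 the plug is at (325,54) and almost square to the image. In w2 the ring is centred near (333,52) and the red handle runs from (331,165) to (329,300). The pink ring sits beside the handle's far end.

Run:
```python
from h import *
for i in range(4):
    s=sensors.read_state();print(np.round(s['eef_pos'],2),np.round(s['force'],2),s['t']); 
K=optics.camera_params('wrist');K,k1=np.array(K['mtx']),K['k1']
f=np.load('w1.npz');C=(K,k1,f['R'],f['o']);p=f['p']
c=big(yel(p),(280,10,370,100)).reshape(-1,2);P=toplane(C,c,73)
print('plug',cv2.boundingRect(c),rect(P),rect(toplane(C,c,67)),fromdepth(C,[(325,54)],[f['d'][54,325]]))
# top face: bright
g=cv2.cvtColor(p,cv2.COLOR_RGB2HSV);m=(yel(p)>0)&(g[...,2]>235);c=big(m.astype(np.uint8),(280,10,370,100)).reshape(-1,2)
print('plugtop',cv2.boundingRect(c),rect(toplane(C,c,78)))
v=cv2.resize(p[10:110,270:380],None,fx=5,fy=5,interpolation=2);cv2.imwrite('pics/w1z.png',v[:,:,::-1])
f=np.load('w2.npz');C=(K,k1,f['R'],f['o']);p=f['p']
c=big(red(p),(300,140,360,310)).reshape(-1,2);print('handle',cv2.boundingRect(c),rect(toplane(C,c,70)))
g=cv2.cvtColor(p,cv2.COLOR_RGB2HSV)
m=((g[...,2]<160)|(g[...,1]>60)).astype(np.uint8)
# hole: inner
w=white(p);cs,hi=cv2.findContours(w,cv2.RETR_CCOMP,cv2.CHAIN_APPROX_NONE)
for c,hh in zip(cs,hi[0]):
    if hh[3]>=0 and cv2.contourArea(c)>200: c=c.reshape(-1,2);print('hole',cv2.boundingRect(c),rect(toplane(C,c,68)))
c=big(w,(285,2,386,104)).reshape(-1,2);print('ring',cv2.boundingRect(c),rect(toplane(C,c,68)))
for k in((333,10),(300,50),(333,122),(331,220)):print(k,fromdepth(C,[k],[f['d'][k[1],k[0]]]))
```

```text
[ 535.43 -221.4   215.09] [ 0.43  0.62 -0.69] 3.7667
[ 535.43 -221.4   215.09] [ 0.43  0.62 -0.69] 3.7667
[ 535.43 -221.4   215.09] [ 0.43  0.62 -0.69] 3.7667
[ 535.43 -221.4   215.09] [ 0.43  0.62 -0.69] 3.7667
plug (299, 27, 51, 55) (array([632.45227051, 189.56568909]), [35.44358825683594, 35.869686126708984], np.float32(-0.68507254)) (array([632.70593262, 189.90377808]), [36.21742630004883, 36.65451431274414], np.float32(-0.6850371)) [[633.2355718  188.95828728  78.6893965 ]]
plugtop (304, 31, 41, 45) (array([632.95288086, 189.7227478 ]), [28.28879165649414, 28.550830841064453], np.float32(-0.6844722))
handle (316, 173, 30, 125) (array([ 499.55548096, -223.14311218]), [22.08771514892578, 109.35828399658203], np.float32(-0.053764306))
hole (324, 113, 17, 18) (array([ 591.9855957 , -227.89802551]), [11.734931945800781, 12.139616012573242], np.float32(-0.036044374))
hole (305, 21, 58, 63) (array([ 637.87115479, -229.95826721]), [38.66353988647461, 39.096214294433594], np.float32(-0.053922523))
ring (287, 2, 95, 102) (array([ 636.9052124 , -229.78570557]), [62.97323226928711, 64.06741333007812], np.float32(-0.04431703))
(333, 10) [[ 664.24137027 -230.61783699   67.05617135]]
(300, 50) [[ 640.68667285 -207.30765925   67.80458823]]
(333, 122) [[ 591.87469137 -228.55189995   70.1836934 ]]
(331, 220) [[ 515.78747457 -224.84273744   70.32357678]]
```

View pics/w1z.png

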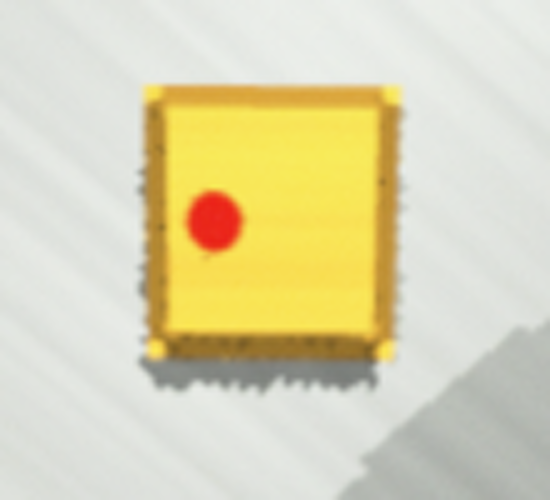

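Run:
```python
from h import *
def st(l): s=sensors.read_state();print(l,round(s['t'],2),np.round(s['eef_pos'],2),np.round(s['force'],2),np.round(s['wrist_torque'],3),round(s['grip_width'],1));return s
a=-.051
ctrl.gripper_to(60)
ctrl.move_ptp([535.7,-224.8,120],Rh(a));ctrl.hold(.2);st('h');ctrl.hold(.1);st('h')
print(ctrl.move_l([535.7,-224.8,66],vel=80,threshold=8));ctrl.hold(.2);st('low')
ctrl.gripper_to(18,force=90);ctrl.hold(.3);st('grip')
print(ctrl.move_l([535.7,-224.8,90],vel=60));ctrl.hold(.3);st('lift')
ctrl.move_l([535.7,-224.8,235],vel=150);ctrl.hold(.3);s=st('up')
p,d,C=frame('wrist');cv2.imwrite('pics/w3.png',p[:,:,::-1]);np.savez('w3',p=p,d=d,R=C[2],o=C[3],ep=s['eef_pos'],er=s['eef_rot'])
```

```text
h 4.81 [ 537.75 -226.02  123.11] [-0.29 -0.18  0.  ] [ 0.029  0.007 -0.014] 60.1
h 4.91 [ 537.11 -225.62  122.36] [0.52 0.25 0.39] [-0.02   0.001  0.003] 60.0
False
low 5.93 [ 536.25 -225.13   66.78] [ 0.13 -0.84  0.07] [ 0.041  0.013 -0.033] 60.0
grip 6.67 [ 535.79 -224.96   66.26] [-1.98 -0.3   2.76] [-0.02   0.069 -0.007] 20.3
False
lift 7.52 [ 535.43 -224.63   89.59] [ 0.61  0.3  -3.04] [-0.002  0.227  0.025] 20.8
up 8.93 [ 535.41 -224.63  234.17] [-0.11  0.37 -3.87] [ 0.013  0.217 -0.015] 20.4
```

View pics/w3.png

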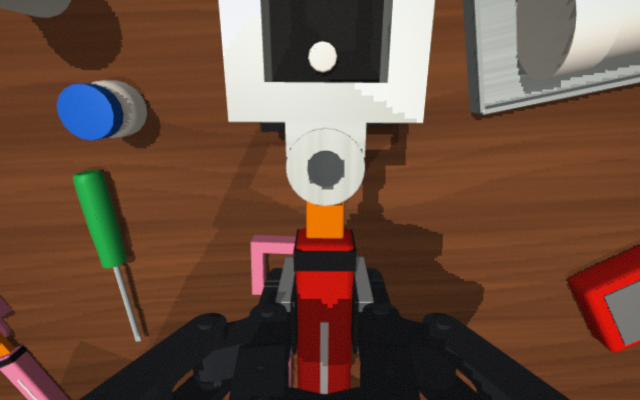

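The wrench is held. In w3 its knuckle is at (326,168) and the hole's near edge runs along v≈82 from u=264 to 388. Next I'll work out the ring's pose in the tool frame, including any droop.

```bash
cat >> h.py <<'E'
def toolcam():
    c=optics.camera_params('wrist');T=np.array(c['T_tool_cam']);return np.array(c['mtx']),c['k1'],T[:3,:3],T[:3,3]
E
python3 - <<'E'
from h import *
C=toolcam();f=np.load('w3.npz');p=f['p'];d=f['d']
w=white(p)
px=[(u,v) for u in range(232,425,6) for v in range(6,118,6) if d[v,u]>0 and w[v,u] and not(258<u<394 and v<90)]
P=fromdepth(C,px,[d[v,u] for u,v in px]);P=P[abs(P[:,2]-np.median(P[:,2]))<8]
A=np.c_[P[:,:2],np.ones(len(P))];k=np.linalg.lstsq(A,P[:,2],rcond=None)[0];print('plane z=ax+by+c',k,len(P),np.std(P[:,2]-A@k), 'z at x=102',k@[102,0,1])
for q in((326,140),(305,195),(325,250)):print(q,fromdepth(C,[q],[d[q[1],q[0]]]))
# plane intersect
def pl(px):
    r,o=rays(C,px);t=(k[0]*o[0]+k[1]*o[1]+k[2]-o[2])/(r[:,2]-k[0]*r[:,0]-k[1]*r[:,1]);return o+r*t[:,None]
def edge(rows=None,cols=None,rng=None):
    g=cv2.cvtColor(p,cv2.COLOR_RGB2GRAY).astype(float);out=[]
    if rows is not None:
        for v in rows:
            s=np.abs(np.diff(g[v,rng[0]:rng[1]]));out.append((rng[0]+s.argmax()+.5,v))
    else:
        for u in cols:
            s=np.abs(np.diff(g[rng[0]:rng[1],u]));out.append((u,rng[0]+s.argmax()+.5))
    return pl(out)
for n,E,ax in(('outL',edge(rows=range(5,115,5),rng=(205,245)),0),('outR',edge(rows=range(5,115,5),rng=(410,450)),0),('inL',edge(rows=range(5,75,5),rng=(250,275)),0),('inR',edge(rows=range(5,75,5),rng=(378,402)),0),('inB',edge(cols=range(275,375,6),rng=(72,92)),1),('outB',edge(cols=list(range(232,280,5))+list(range(375,420,5)),rng=(112,132)),1)):
    c=np.polyfit(E[:,ax],E[:,1-ax],1);print(n,'slope',c[0].round(4),'at0',c[1].round(2),'at102',np.polyval(c,102).round(2),'sd',np.std(E[:,1-ax]-np.polyval(c,E[:,ax])).round(2))
E
```

```text
plane z=ax+by+c [-6.75414231e-04  8.67909747e-04 -9.05564214e-01] 315 0.6156102094588723 z at x=102 -0.974456465345302
(326, 140) [[66.02893366 -0.42951174 -3.15396359]]
(305, 195) [[47.41168829 -7.52016337 -2.74542545]]
(325, 250) [[26.81865627 -0.72849981 -2.77207309]]
outL slope 0.0086 at0 -32.56 at102 -31.68 sd 0.09
outR slope 0.0062 at0 30.16 at102 30.79 sd 0.1
inL slope 0.0087 at0 -20.44 at102 -19.55 sd 0.08
inR slope 0.0059 at0 18.08 at102 18.69 sd 0.09
inB slope -0.0106 at0 83.62 at102 82.53 sd 0.1
outB slope -0.007 at0 71.43 at102 70.71 sd 0.03
```

```bash
cat >> h.py <<'E'
def tcp_for(ring,h,z,off=(102.6,-.44)):
    a=h+.007;R=Rh(a);return np.r_[np.array(ring)-(R@np.array([*off,0]))[:2],z],R
def st(l): s=sensors.read_state();print(l,round(s['t'],2),np.round(s['eef_pos'],2),np.round(s['force'],2),np.round(s['wrist_torque'],3),round(s['grip_width'],1));return s
E
python3 - <<'E'
from h import *
p,R=tcp_for([632.7,189.6],.886,235);print(p)
ctrl.move_ptp(p,R);p[2]=122;ctrl.move_l(p,vel=120);ctrl.hold(.7);s=st('hover')
p,d,C=frame('wrist');cv2.imwrite('pics/w4.png',p[:,:,::-1]);np.savez('w4',p=p,d=d,R=C[2],o=C[3],ep=s['eef_pos'],er=s['eef_rot'])
E
```

```text
[568.70453985 109.40315043 235.        ]
hover 12.04 [568.65 109.4  121.93] [ 0.38  0.19 -3.45] [-0.144  0.137 -0.027] 20.9
```

View pics/w4.png

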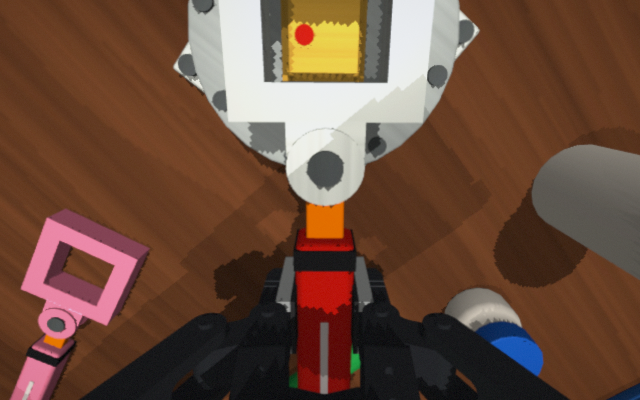

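In w4 the plug top shows through the hole, about u 287–361 with its near edge at v≈73–80. I'll compare the plug and hole centres in the tool frame.

Run:
```python
from h import *
C=toolcam();f=np.load('w4.npz');p=f['p']
v=cv2.resize(p[0:100,250:400],None,fx=5,fy=5,interpolation=2);cv2.imwrite('pics/w4z.png',v[:,:,::-1])
h=cv2.cvtColor(p,cv2.COLOR_RGB2HSV)
for v in(5,12,45,55,65,70,75,78):
    r=yel(p)[v,262:390];i=np.nonzero(r)[0]+262
    print(v,i.min(),i.max()+1, h[v,280:294].tolist() if v==55 else '')
```

```text
5 294 360 
12 293 360 
45 282 360 
55 282 362 [[40, 14, 169], [23, 40, 158], [19, 113, 144], [20, 183, 135], [20, 189, 136], [20, 187, 135], [20, 190, 133], [20, 185, 128], [20, 189, 150], [20, 185, 193], [20, 187, 210], [20, 188, 212], [20, 185, 215], [21, 184, 225]]
65 283 359 
70 283 360 
75 282 359 
78 283 363
```

View pics/w4z.png

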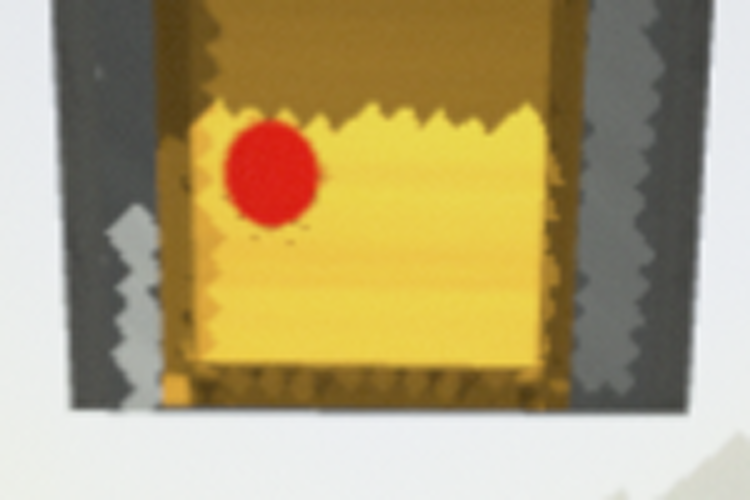

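Run:
```python
from h import *
C=toolcam()
for z in(43.9,):print(toplane(C,[(288.2,70),(358.1,70),(288.0,28),(359.6,28),(295,72.8),(350,72.8)],z).round(2))
```

```text
[[ 88.98 -15.17  43.9 ]
 [ 88.97  14.57  43.9 ]
 [105.03 -14.7   43.9 ]
 [105.01  14.67  43.9 ]
 [ 87.87 -12.3   43.9 ]
 [ 87.86  11.15  43.9 ]]
```

Run:
```python
from h import *
p,R=tcp_for([632.7,189.6],.886,122)
p[:2]+=(R@[-.2,.35,0])[:2]
for z in(90,84,80.5):
    p[2]=z;print(z,ctrl.move_l(p,vel=35,threshold=9));ctrl.hold(.3);s=st(z)
p[2]=75;print(ctrl.move_l(p,vel=15,threshold=9));ctrl.hold(.3);s=st('seat')
f,d,C=frame('wrist');cv2.imwrite('pics/w5.png',f[:,:,::-1]);np.savez('w5',p=f,d=d,R=C[2],o=C[3])
f,d,C=frame('scene');cv2.imwrite('pics/s5.png',cv2.resize(f[120:300,330:530],None,fx=3,fy=3,interpolation=2)[:,:,::-1])
```

```text
90 False
90 13.46 [569.   109.03  90.25] [ 0.26 -0.42 -1.78] [-0.084  0.148 -0.016] 20.6
84 False
84 14.08 [568.69 109.04  83.88] [-0.94  0.64 -3.16] [-0.058  0.279  0.082] 20.3
80.5 False
80.5 14.63 [568.71 109.02  80.43] [-0.83  0.43 -4.42] [-0.11   0.301  0.102] 20.5
True
seat 15.24 [569.   109.19  78.05] [-1.45  0.24  5.37] [0.154 0.058 0.146] 20.5
```

View pics/w5.png

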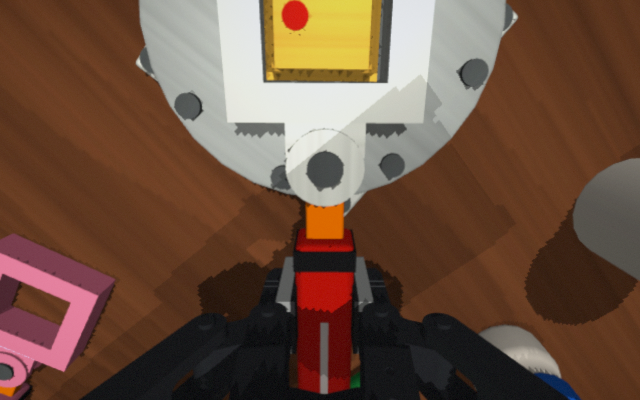

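View pics/s5.png

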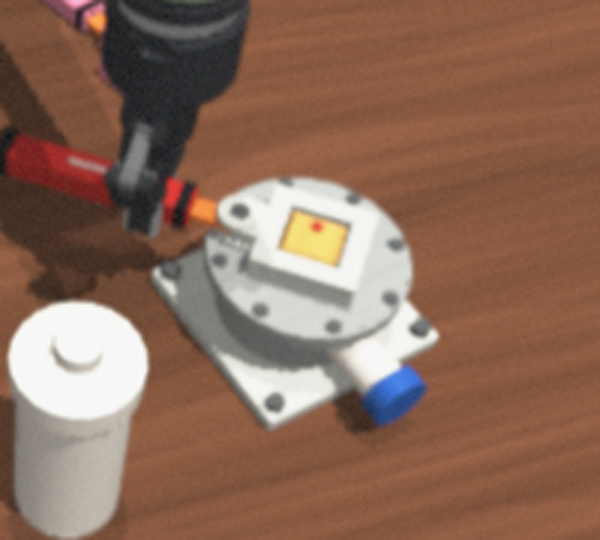

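The wrench is seated: the TCP is at z≈78, as expected for the underside on the flange, and the plug shows inside the ring in both views. Now I'll open the jaws slightly and push with one finger, so the wrench finds its own position.

```bash
cat >> h.py <<'E'
P0=np.array([632.7,189.6])
def ft(a,n=4):
    v=[]
    for i in range(n):
        ctrl.hold(.02);s=sensors.read_state();v.append(np.array(s['force'])@Rh(a)[:,1])
    return np.mean(v),s
def pose(h,g,z=78.):
    a=h+.007;R=Rh(a);return np.r_[P0-(R@np.array([102.6,-.44+g,0]))[:2],z],R
E
python3 - <<'E'
from h import *
import json
ctrl.gripper_to(34,force=30);ctrl.hold(.2);st('open')
h=.886
b,_=ft(h,6);print('base',b)
hit=False
for g in np.arange(1,12,1.):
    p,R=pose(h,g);ctrl.move_l(p,R,vel=20);F,s=ft(h,2);print(g,round(F-b,2),end=' | ')
    if F-b>1.2:
        F,s=ft(h,4)
        if F-b>1.2: break
st('contact')
json.dump(dict(b=b,g=float(g)),open('c.json','w'))
E
```

```text
open 15.82 [566.25 109.15  75.35] [-0.05 -0.07  0.43] [-0.055  0.038 -0.   ] 34.0
base 0.26552271076844264
1.0 -0.41 | 2.0 -0.24 | 3.0 -0.8 | 4.0 -0.46 | 5.0 0.36 | 6.0 -0.32 | 7.0 0.8 | 8.0 -0.66 | 9.0 -0.73 | 10.0 0.98 | 11.0 0.48 | contact 19.09 [560.1  116.35  78.02] [-0.41 -0.59  0.39] [-0.178 -0.013 -0.012] 34.0
```

Run:
```python
from h import *
f,d,C=frame('wrist');cv2.imwrite('pics/w6.png',f[:,:,::-1])
```

```text
(no output)
```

View pics/w6.png

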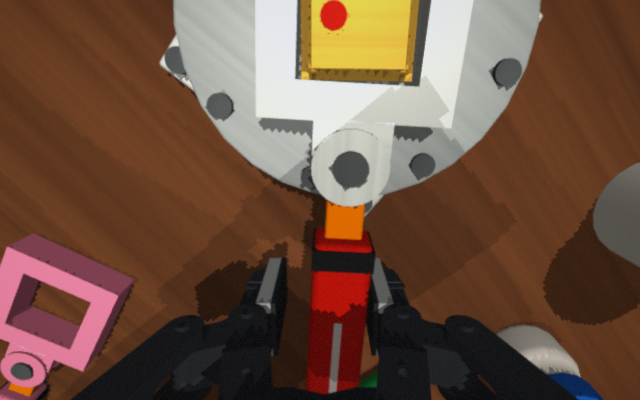

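The right finger is against the handle at about (380,290), and the ring has only taken up its play on the plug. Now I'll sweep clockwise, watching the force.

Run:
```python
from h import *
import json
b=json.load(open('c.json'))['b'];h=.84;g=6
p,R=pose(h,g);ctrl.move_l(p,R,vel=25);print(ft(h)[0]-b)
n=0;log=[]
while h>.886-.85:
    h-=.02;p,R=pose(h,g);ctrl.move_l(p,R,vel=40);F,s=ft(h,3);F-=b;log.append((round(h,3),round(F,1)))
    if F>4.5:
        F=ft(h,4)[0]-b;log.append(('re',round(F,2)))
        if F>4.5: break
print(log);st('end');json.dump(dict(b=b,h=h),open('c.json','w'))
f,d,C=frame('wrist');cv2.imwrite('pics/w7.png',f[:,:,::-1])
```

```text
-0.4078530859225426
[(0.82, np.float64(-0.4)), (0.8, np.float64(-0.5)), (0.78, np.float64(0.9)), (0.76, np.float64(1.2)), (0.74, np.float64(1.4)), (0.72, np.float64(0.9)), (0.7, np.float64(0.7)), (0.68, np.float64(1.4)), (0.66, np.float64(1.4)), (0.64, np.float64(1.1)), (0.62, np.float64(0.8)), (0.6, np.float64(0.8)), (0.58, np.float64(0.5)), (0.56, np.float64(1.2)), (0.54, np.float64(1.2)), (0.52, np.float64(0.9)), (0.5, np.float64(0.7)), (0.48, np.float64(0.8)), (0.46, np.float64(1.0)), (0.44, np.float64(0.9)), (0.42, np.float64(1.0)), (0.4, np.float64(1.0)), (0.38, np.float64(1.3)), (0.36, np.float64(1.3)), (0.34, np.float64(1.5)), (0.32, np.float64(3.8)), (0.3, np.float64(6.8)), ('re', np.float64(6.4))]
end 27.62 [533.77 162.75  78.04] [ 3.41 -5.61 -1.2 ] [-0.819 -0.512  0.046] 34.1
```

View pics/w7.png

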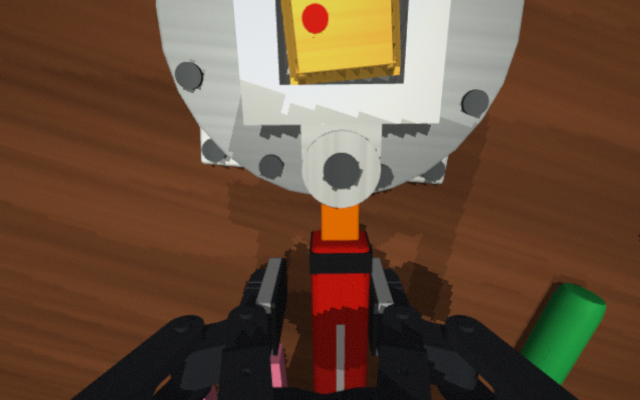

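The plug turned freely to h≈0.32 and then went tight, with the force now rising to about 6.5 N. I'll take fine steps to the trip.

Run:
```python
from h import *
import json
c=json.load(open('c.json'));b=c['b'];h=c['h'];g=6
log=[];mx=0
while True:
    h-=.006;p,R=pose(h,g);ctrl.move_l(p,R,vel=20);F,s=ft(h,3);F-=b
    log.append((round(h,3),round(F,1),np.round(s['eef_pos'][:2],1).tolist()));mx=max(mx,F)
    if F>15 or h<.15 or (mx>8 and F<mx-1.2) : break
    if s['t']>50: break
for l in log:print(l)
st('end');c.update(h=h,mx=mx);json.dump(c,open('c.json','w'))
f,d,C=frame('wrist');cv2.imwrite('pics/w8.png',f[:,:,::-1])
```

```text
(0.294, np.float64(7.7), [533.8, 162.9])
(0.288, np.float64(8.7), [533.7, 163.2])
(0.282, np.float64(9.3), [533.6, 163.8])
(0.276, np.float64(8.7), [533.4, 164.4])
(0.27, np.float64(9.0), [533.3, 164.9])
(0.264, np.float64(8.9), [533.1, 165.4])
(0.258, np.float64(9.5), [533.0, 165.9])
(0.252, np.float64(10.0), [532.9, 166.3])
(0.246, np.float64(10.7), [532.7, 166.8])
(0.24, np.float64(10.9), [532.6, 167.4])
(0.234, np.float64(10.4), [532.5, 167.9])
(0.228, np.float64(10.7), [532.3, 168.5])
(0.222, np.float64(10.7), [532.1, 169.2])
(0.216, np.float64(9.8), [531.9, 169.8])
(0.21, np.float64(9.9), [531.8, 170.5])
(0.204, np.float64(9.8), [531.6, 171.2])
(0.198, np.float64(9.6), [531.4, 171.8])
end 32.77 [531.44 171.85  77.94] [ 1.95 -9.44 -0.64] [-1.403 -0.429 -0.131] 34.1
```

View pics/w8.png

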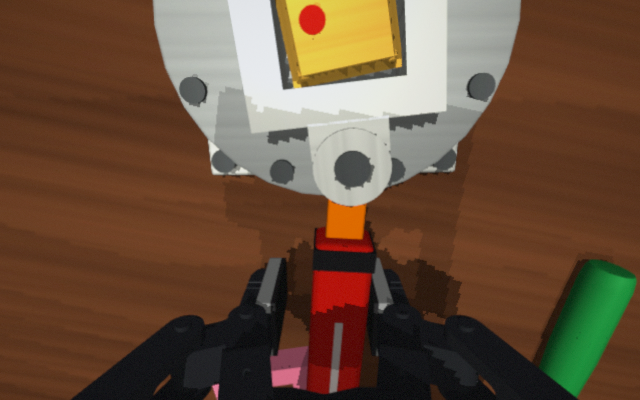

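The joint has tripped: the force peaked at about 10.9 N and is now falling while the head stays behind. I'll go on about the knuckle pivot and measure the kink by eye.

```bash
cat >> h.py <<'E'
def kink(p,tag=None):
    """angle between handle and head in the tool frame; orange neck/red handle vs knuckle hub + ring edges"""
    C=toolcam();w=white(p);out={}
    g=cv2.cvtColor(p,cv2.COLOR_RGB2HSV)
    # handle: mid line of red rows 270..385
    m=red(p);L=[];Rr=[]
    for v in range(275,390,5):
        i=np.nonzero(m[v,295:385])[0]
        if len(i)>10: L.append((295+i.min(),v));Rr.append((295+i.max()+1,v))
    a=[]
    for e in(L,Rr):
        q=toplane(C,e,-4.);k=np.polyfit(q[:,0],q[:,1],1);r=q[:,1]-np.polyval(k,q[:,0]);q=q[abs(r)<1];a.append(np.polyfit(q[:,0],q[:,1],1)[0])
    return a
def hole_edges(p):
    C=toolcam();gr=cv2.GaussianBlur(cv2.cvtColor(p,cv2.COLOR_RGB2GRAY),(3,3),0)
    ls=cv2.createLineSegmentDetector().detect(gr)[0].reshape(-1,4);o=[]
    for x0,y0,x1,y1 in ls:
        if np.hypot(x1-x0,y1-y0)>35 and 190<(x0+x1)/2<480 and (y0+y1)/2<150:
            q=toplane(C,[(x0,y0),(x1,y1)],-2.);d=q[1]-q[0];t=np.arctan2(d[1],d[0]);t=(t+np.pi/4)%(np.pi/2)-np.pi/4;o.append((np.int32([x0,y0,x1,y1]).tolist(),round(float(t),3),round(float(np.hypot(*d[:2])),1)))
    return o
E
python3 - <<'E'
from h import *
p=cv2.imread('pics/w8.png')[:,:,::-1].copy();print(kink(p));
for l in hole_edges(p):print(l)
p=cv2.imread('pics/w3.png')[:,:,::-1].copy();print(kink(p));
print(toplane(toolcam(),[(353,168)],-3))
E
```

```text
[np.float64(0.05357455667306878), np.float64(0.06058968162028307)]
([403, 0, 406, 74], -0.113, 19.9)
([405, 74, 284, 89], -0.112, 37.5)
([282, 88, 269, 0], -0.111, 24.0)
([390, 117, 443, 110], -0.113, 16.5)
([250, 133, 304, 126], -0.114, 17.6)
([317, 71, 373, 59], -0.196, 17.3)
([401, 64, 395, 0], -0.173, 17.2)
([393, 53, 386, 0], -0.207, 14.3)
([285, 0, 300, 73], -0.198, 20.0)
([445, 109, 446, 0], -0.108, 30.2)
([226, 0, 250, 131], -0.112, 37.3)
([275, 0, 286, 63], -0.164, 17.0)
([213, 141, 218, 91], 0.202, 15.8)
[np.float64(0.014490294644861653), np.float64(-0.0008872160710725522)]
[[57.04848769  8.76629571 -3.        ]]
```

The picture gives a kink of 0.17 rad so far. I'll push on about 0.12 rad more, short of the 0.35 end stop.

Run:
```python
from h import *
import json
c=json.load(open('c.json'));b=c['b'];h=c['h']
p0,R0=pose(h,6);K=p0+R0@[57.05,8.77,0];K[2]=p0[2];a0=h+.007
mn=99
for i in range(1,8):
    f=.02*i;cs,sn=np.cos(-f),np.sin(-f);Rz=np.array([[cs,-sn,0],[sn,cs,0],[0,0,1]])
    ctrl.move_l(K+Rz@(p0-K),Rz@R0,vel=20);F,s=ft(a0-f,3);F-=b
    im,_,_=frame('wrist');k=np.mean(kink(im));he=[l[1] for l in hole_edges(im) if l[2]>24]
    kk=k-np.median(he) if he else None
    print(round(f,2),round(F,2),round(s['t'],1),'kink',kk,len(he));mn=min(mn,F)
    if F>mn+2 or (kk and kk>.285): break
cv2.imwrite('pics/w9.png',im[:,:,::-1]);st('end')
```

```text
0.02 9.16 33.1 kink 0.19391925636353913 3
0.04 8.18 33.5 kink 0.21675110631283961 5
0.06 8.14 33.8 kink 0.24254753535922646 4
0.08 7.13 34.2 kink 0.2668013477371862 4
0.1 7.14 34.5 kink 0.2943520090816617 4
end 34.58 [531.21 178.38  77.94] [ 2.03 -6.72 -0.25] [-1.075 -0.359 -0.038] 33.6
```

View pics/w9.png

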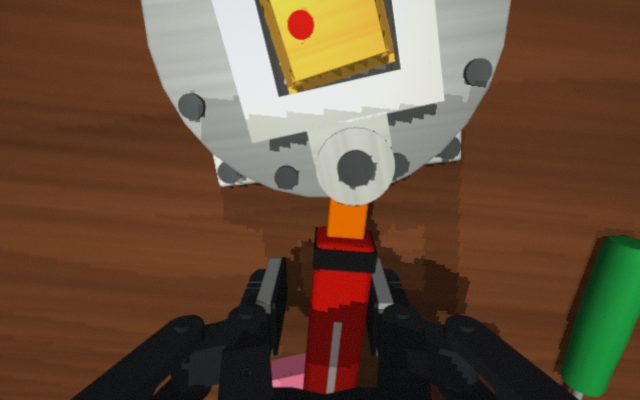

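The kink is now 0.29 rad, plain in the picture, with the head still square on the plug. I'll back off, open and lift clear.

Run:
```python
from h import *
s=st('b');p=np.array(s['eef_pos']);R=np.array(s['eef_rot'])
p[2]=78;p1=p+R@[0,7,0];ctrl.move_l(p1,R,vel=25);ctrl.hold(.1);st('off')
ctrl.gripper_to(56);ctrl.hold(.1);st('open')
p1[2]=130;print(ctrl.move_l(p1,R,vel=40,threshold=6));st('up')
p1[2]=240;print(ctrl.move_l(p1,R,vel=120));ctrl.hold(.4);s=st('high')
for n in('wrist','top','scene'):
    im,d,C=frame(n);cv2.imwrite(f'pics/{n}10.png',im[:,:,::-1]);np.savez(f'{n}10',p=im,d=d,R=C[2],o=C[3])
```

```text
b 34.58 [531.21 178.38  77.94] [ 2.03 -6.72 -0.25] [-1.075 -0.359 -0.038] 33.6
off 35.17 [531.66 171.73  77.94] [-0.78  0.38 -0.6 ] [0.048 0.008 0.027] 33.7
open 35.61 [531.96 171.46  78.04] [-0.71  0.17  0.23] [-0.011 -0.015  0.026] 55.8
False
up 37.06 [531.68 171.38 129.63] [ 0.16 -0.31 -0.61] [-0.018  0.02   0.019] 56.2
False
high 38.52 [531.85 171.4  239.67] [1.13 0.07 0.22] [ 0.011 -0.009 -0.032] 55.9
```

View pics/wrist10.png

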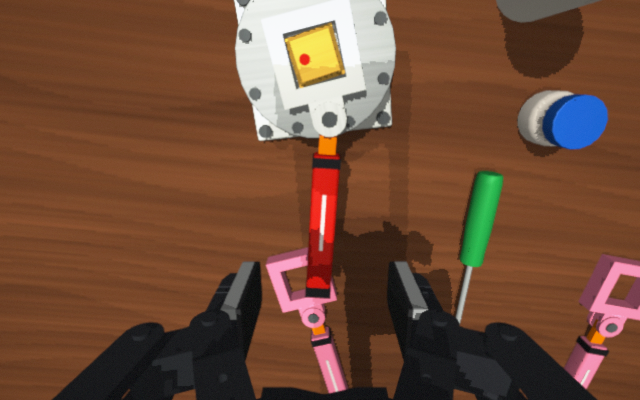

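View pics/scene10.png

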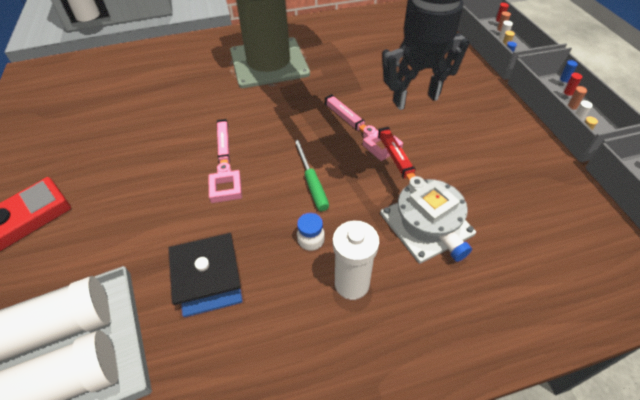

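The views show the wrench released on the plug with its handle kinked, and the bystanders and pink look-alikes where they were. A final numeric check of seating, kink and movement follows.

Run:
```python
from h import *
K=optics.camera_params('wrist');K,k1=np.array(K['mtx']),K['k1']
f=np.load('wrist10.npz');C=(K,k1,f['R'],f['o']);p=f['p'];d=f['d']
z=lambda q:fromdepth(C,[q],[d[q[1],q[0]]])[0].round(1)
for n,q in(('ringNearL',(295,101)),('ringL',(276,50)),('ringR',(353,55)),('ringFar',(305,14)),('plug',(320,50)),('flangeL',(250,75)),('flangeR',(377,55)),('handle',(325,200))):print(n,z(q))
c=big(red(p),(300,160,345,295)).reshape(-1,2);a=rect(toplane(C,c,82));print('handle',a)
c=big(white(p)*0+yel(p),(275,15,355,95)).reshape(-1,2);print('plug',rect(toplane(C,c,76)))
gr=cv2.GaussianBlur(cv2.cvtColor(p,cv2.COLOR_RGB2GRAY),(3,3),0)
for l in cv2.createLineSegmentDetector().detect(gr)[0].reshape(-1,4):
    if np.hypot(l[2]-l[0],l[3]-l[1])>30 and 255<(l[0]+l[2])/2<375 and (l[1]+l[3])/2<115:
        q=toplane(C,l.reshape(2,2),80);e=q[1]-q[0];print(l.astype(int),((np.arctan2(e[1],e[0])+.4)%(np.pi/2)-.4).round(3),np.hypot(*e[:2]).round(1))
a0=cv2.imread('pics/scene0.png').astype(int);a1=cv2.imread('pics/scene10.png').astype(int)
for n,(x0,y0,x1,y1) in dict(cart=(333,222,380,298),jar=(296,213,326,250),sd=(293,138,329,212),pink1=(205,118,243,202)).items():print(n,'mean diff',abs(a0-a1)[y0:y1,x0:x1].mean().round(2))
```

```text
ringNearL [599.6 201.1  79.7]
ringL [633.1 217.3  80.7]
ringR [635.6 162.   80. ]
ringFar [658.2 198.7  79.6]
plug [636.6 186.   77.9]
flangeL [614.3 239.   61.2]
flangeR [638.9 142.4  61.7]
handle [524.9 170.6  82.4]
handle (array([496.73571777, 170.44265747]), [21.941814422607422, 109.71163940429688], np.float32(0.041861106))
plug (array([632.42529297, 189.50218201]), [35.71537399291992, 36.13111114501953], np.float32(-1.175935))
[282  33 333  19] 0.339 37.0
[295  87 281  35] 0.341 36.3
[346  75 296  88] 0.337 37.9
[334  19 343  62] 0.337 28.3
[329  25 285  38] 0.372 32.5
[337  62 328  31] 0.418 20.8
[288  42 300  82] 0.38 28.2
[274  70 283 108] 0.313 27.0
[360  60 352  23] 0.355 25.2
cart mean diff 5.49
jar mean diff 6.84
sd mean diff 12.49
pink1 mean diff 6.41
```

Run:
```python
from h import *
for n,R in(('scene',{'sd':(290,165,332,214),'jar':(296,213,326,238)}),('top',{'sd':(295,205,320,265),'jar':(312,163,343,192)})):
    for t in('0','10'):
        h=cv2.cvtColor(cv2.imread(f'pics/{n}{t}.png'),cv2.COLOR_BGR2HSV)
        for k,(x0,y0,x1,y1) in R.items():
            m=((h[...,0]>45)&(h[...,0]<85)&(h[...,1]>120)) if k=='sd' else ((h[...,0]>100)&(h[...,0]<130)&(h[...,1]>120))
            y,x=np.nonzero(m[y0:y1,x0:x1]);print(n,t,k,len(x),(x.mean()+x0).round(2),(y.mean()+y0).round(2))
ctrl.finish_job()
```

```text
scene 0 sd 444 316.26 189.92
scene 0 jar 457 309.56 224.59
scene 10 sd 443 316.24 189.92
scene 10 jar 457 309.59 224.63
top 0 sd 591 307.08 233.71
top 0 jar 428 327.63 176.01
top 10 sd 583 307.09 233.74
top 10 jar 427 327.66 176.02
the job is handed in; nothing more can be done
```

I fitted the wrench over the plug and tightened the plug clockwise until the handle joint tripped. I then let go, lifted clear and handed the job in at about 39 s.

**Tightening:** The plug turned about 0.5 rad before going tight. I pushed with one finger on the handle. The force peaked at about 10.9 N, near the expected trip of 11 N, then fell to about 7 N as the handle kinked. I stopped short of the end stop.

**Last checks:**
- **Seating:** the ring's top is level at about 80 mm (62 mm flange plus 18 mm ring), so it is fully down on the plug.
- **Kink:** 0.296 rad with the wrench released.
- **Bystanders:** the screwdriver and jar are within 0.05 px of where they started in two views. The cartridge I compared only by eye and by a plain picture difference, and it showed no movement.
- **Not checked directly:** I had no way to see the stud's twist. At that peak force the torque on the plug was about 1.1 N m, below the 1.7 N m limit.
- **Disagreement:** the picture difference over the screwdriver was higher than for the other objects. I put this down to the arm's shadow, since its position had not changed.

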